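Open the spring centre of the leg-stub jig and hold it at the loading mark

TASK

On the wooden leg-stub jig, turn the lock knob clockwise until it clicks over and the spring slide is free, then pull the slide out by its cross bar until its pointer stands between the two prongs of the little marker on the scale bar. Keep the slide steady there against its spring: finish while still gripping the bar, so that a mate can lay the next stub in the cradle. Do not shift the marker, and leave the two wooden stubs standing by the jig where they are.

Things in the scene. Friction and masses are not known exactly. Their poses are not given: they have to be found in the camera images.
- jig: Jig fixed to the table: light wooden board 315x130 mm, top 18 mm high (x -100 to +215). Origin: on the table under the lock knob's axis. x runs along the board to the wooden headstock, z up; the slide is pulled along -x, towards the robot. An aluminium bridge (x -12 to +12, y -46 to +46 mm, top 79 mm high) carries the knob; cradle and headstock (84 mm high) lie at x +109 to +208.
- lock (a joint): Turn of the lock knob, rad: 0 locked (bar grip across the slide), grows clockwise from above to its stop 1.35 (free, bar nearly in line with the slide). A spring detent (up to 0.12 N m) presses it towards 0 below 0.675 and snaps it on to 1.35 above; there it stays. At 0 its tongue blocks the slide (7 mm play); above about 1.0 the slide passes.
- lock_grip (a point): On the lock knob's axis at gripping height, 104 mm above the table. The grip is a dark steel bar 46 mm long, 12 mm thick, 84 to 116 mm above the table; at 0 its length lies along the jig's y axis, so pinch it along the jig's x. Its axes equal the jig's at 0 and turn with the knob.
- pull_slide: Steel spring slide. Origin: middle of its cross bar, round, 14 mm thick, 70 mm long along the jig's y, axis 78 mm above the table, on a 12 mm post under its middle; all else within 90 mm is below 50 mm. Home: jig x -140 mm. Travels 0 to 62 mm along the jig's -x; the spring pulls it home with 4.6 N at 0 plus 1.3 N per 10 mm. Axes as the jig's.
- pointer_tip (a point): Tip of the slide's pointer, a 3 mm wide steel finger reaching over the scale bar on the jig's +y side; at home at jig x -30, y +54, 47.5 mm above the table. It moves with the slide, just above the prongs.
- rider_gap (a point): Middle of the gap between the two prongs of the marker, a dark steel saddle 30 mm long on the aluminium scale bar (jig y +52). The prongs stand 15 mm apart, either side of it along the jig's x, tops 45 mm above the table. Set anew each time, 28 to 50 mm from the pointer's home towards jig -x; slides if pushed with over 6 N. Axes as the jig's.
- stub_a: Walnut leg stub, 38 mm thick, 104 mm high, standing loose on the leather tool roll, on the jig's +y side. Origin: centre of its foot.
- stub_b: Walnut leg stub, 38 mm thick, 118 mm high, standing loose on the jig's -y side. Origin: centre of its foot.

How it is judged:
By the outcome, as a careful person would: the job done as asked, in the order asked, and still so for the second after the job is handed in, while the arm keeps its last pose, push and grip.
It also fails if it takes over 45 s, if anything falls off the work surface, if the arm or the gripper's body presses on something with over 40 N, if the wrist force passes 120 N, or if a joint passes its speed limit or range.

ROBOT

A 6-joint arm with a two-finger parallel gripper is mounted at the origin on a cart in front of the work surface, level with it; the furniture and walls round the work are solid. World frame = base frame: x ahead of the robot, y to its left, z up, the work surface at z = 0. Lengths are in mm, angles in rad, forces in N, time in s.
With the tool pointing down it reaches from about 425 to 950 mm from the base axis. Payload 3.5 kg.
Tool frame: the origin (TCP) lies on the centre line of the jaws, within the pads' length; the fingertips stand 25 mm ahead of it and the grasp point (between the pads) lies 6 mm ahead of it; z points along the fingers, y is the line along which they close (so a half turn about z gives the same grasp; the last joint's range is limited). The gripper opens to 85 mm and grips with 20 to 120 N. Pads are 22 mm wide; open, the fingers measure 114 mm over their backs; the gripper's body (76 mm by 85 mm) begins 54 mm behind the grasp point. The pads swing forward as they close: fully open they stand 13 mm farther back than shut.
Start: joints at [1.078, 0.286, 1.577, -0, 1.279, -0.15], TCP at [226.848, 635.725, 256.325] pointing down, gripper open.
Joint ranges: [-2.77, 2.77], [-0.9, 2.22], [0.21, 2.48], [-1.53, 4.67], [0.24, 2.81], [-2.84, 2.84]. Speed limits (rad/s): [2.79, 2.79, 3.14, 3.14, 3.14, 3.14].

INTERFACE

Orientations are given as a unit quaternion [w, x, y, z].
In Python, from plant import ctrl, claw, eyes, ticket gives the robot as it stands. Calls block until the motion is done:
- ctrl.move_ptp(position, orientation): joint-space move of the TCP to a pose.
- ctrl.movel(position, rotation=None, rate=150): straight line of the TCP; rotation=None keeps the orientation; rate is the mean speed in mm/s.
- ctrl.set_joints(angles): joint-space move.
- claw.gripper_to(opening, effort=None): finger opening in mm; effort is the grip in N (None keeps the last); returns when the fingers have stopped.
- ctrl.pause(seconds).
- ctrl.solve_ik(position, orientation): joint angles nearest the present ones, or None.
- ctrl.sense(): the state.
- eyes.get_image(name): name is "side" or "top"; returns the picture (400x640x3 uint8, red, green, blue); there is no depth.
- eyes.get_calibration(name): a dict with "fx", "fy", "cx", "cy" (pixels), "D" ([k1, k2, p1, p2, k3] as OpenCV has them; the pictures are not rectified), "extrinsics" (4x4, takes a point from world to camera coordinates). Camera axes: x right, y down, z forward; pixel columns grow to the right and rows downward; lengths in mm; the calibration is good to about 2 mm. A picture is of the moment at which its call begins. get_calibration takes no time and is no camera call.
A pose or a line that the arm cannot do raises ctrl.IKError and nothing moves.
- ticket.close_job(): hands the job in; it is judged then, once.
The state is a dict: "clock": time; "joint_pos": joint angles; "qvel": joint speeds; "joint_efforts": joint torques, N m; "position": TCP position; "tool_rot": TCP orientation; "contact_force": force on the tool from outside, world axes, zero at the start; "wrist_torque": the same for the moment, N m; "grip_width": finger opening in mm; "grasp_force": force on a finger pad.
Only numpy, scipy, OpenCV 4.12 (cv2) and the standard library are available. Lean on these libraries where they do the work, as an engineer would, in place of code of your own. Each camera call takes 0.05 s, during which the arm holds its last target. There are 200 camera calls.

## Working session

There is one attempt and no reset: what is moved stays moved. The work goes in short steps, each a Python script; the robot and the scene stay as the last script left them, time stands still between calls to the robot, and variables do not carry over. Pictures are saved under pics/ and viewed, at most 10 in all, crops included, and the job is handed in when it is done.

```bash
mkdir -p pics; ls
python3 - <<'E'
from plant import ctrl,claw,eyes,ticket
import cv2,numpy as np
for n in("top","side"):
    im=eyes.get_image(n); cv2.imwrite(f"pics/{n}0.png",im[:,:,::-1])
    c=eyes.get_calibration(n); print(n,{k:np.round(v,4).tolist() for k,v in c.items()})
print(ctrl.sense())
E
```

```text
pics
top {'fx': 511.9082, 'fy': 511.9082, 'cx': 329.4603, 'cy': 199.8513, 'D': [-0.1175, 0.0, 0.0, 0.0, 0.0], 'extrinsics': [[-0.0162, -0.9998, 0.0117, 125.4573], [-0.9971, 0.0152, -0.0751, 578.2631], [0.0749, -0.0129, -0.9971, 897.934], [0.0, 0.0, 0.0, 1.0]]}
side {'fx': 463.2982, 'fy': 463.2982, 'cx': 319.826, 'cy': 199.7375, 'D': [-0.1214, 0.0, 0.0, 0.0, 0.0], 'extrinsics': [[0.9625, -0.2713, 0.0053, -545.8167], [-0.1608, -0.5859, -0.7942, 239.8641], [0.2186, 0.7636, -0.6076, 648.5163], [0.0, 0.0, 0.0, 1.0]]}
{'clock': 0.1, 'joint_pos': array([ 1.07801934e+00,  2.87113334e-01,  1.57804374e+00,  1.40116393e-06,
        1.27861055e+00, -1.49993869e-01]), 'qvel': array([ 6.42517398e-04, -4.30254639e-03,  4.05506220e-04, -7.35051944e-04,
       -7.99900707e-05, -4.12353180e-04]), 'joint_efforts': array([ 4.29353004e-04, -4.07294905e+01, -2.93699473e+01, -1.53712535e-04,
        3.39228369e-03, -1.54835999e-05]), 'position': array([226.57980805, 635.25374018, 255.05415522]), 'tool_rot': array([-3.44153327e-04,  1.70553784e-01,  9.85347768e-01, -1.03159478e-03]), 'contact_force': array([-0.3224935 , -0.33195396,  0.37638304]), 'wrist_torque': array([ 0.01894265, -0.00538028,  0.02545661]), 'grasp_force': 0.0, 'grip_width': 85.41988991652572}
```

View pics/top0.png

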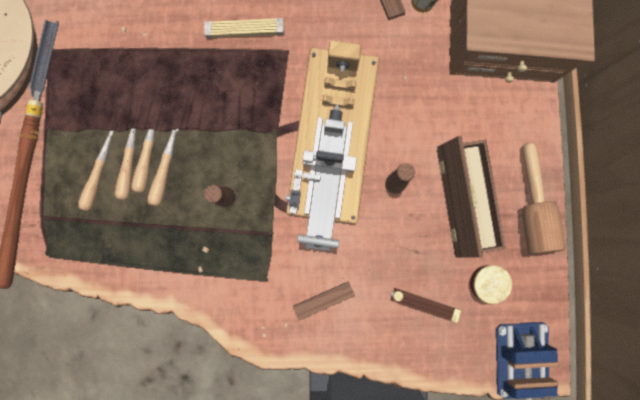

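View pics/side0.png

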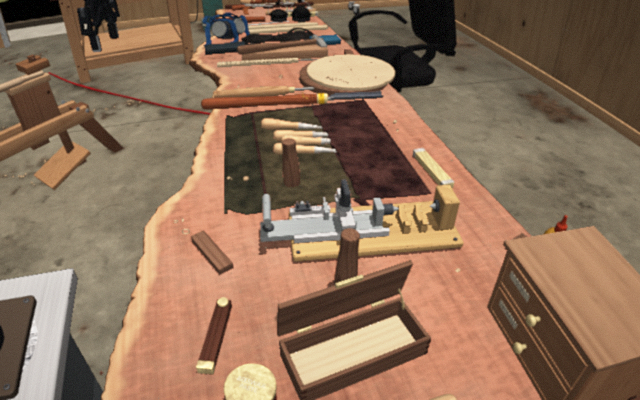

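The top view shows the jig running from the cross bar at about (319,242) to the headstock at (344,50), with the knob near (329,157) and the stubs at (213,194) and (402,175). In the side view the cross bar is near (265,213) and the knob near (344,195). I'll zoom in on both.

Run:
```python
import cv2,numpy as np
a=cv2.imread("pics/top0.png")[120:260,280:390]; a=cv2.resize(a,None,fx=4,fy=4,interpolation=cv2.INTER_CUBIC); cv2.imwrite("pics/topc.png",a)
b=cv2.imread("pics/side0.png")[170:270,250:410]; b=cv2.resize(b,None,fx=5,fy=5,interpolation=cv2.INTER_CUBIC); cv2.imwrite("pics/sidec.png",b)
```

```text
(no output)
```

View pics/topc.png

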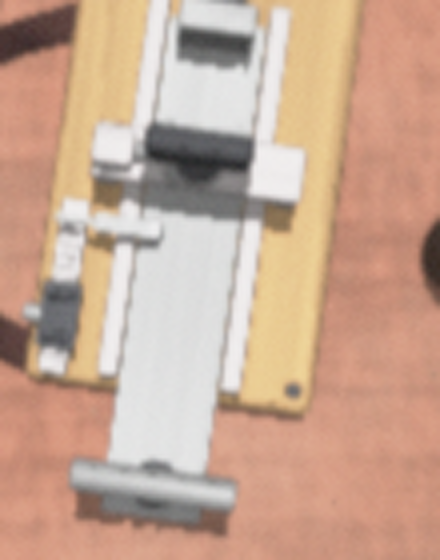

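View pics/sidec.png

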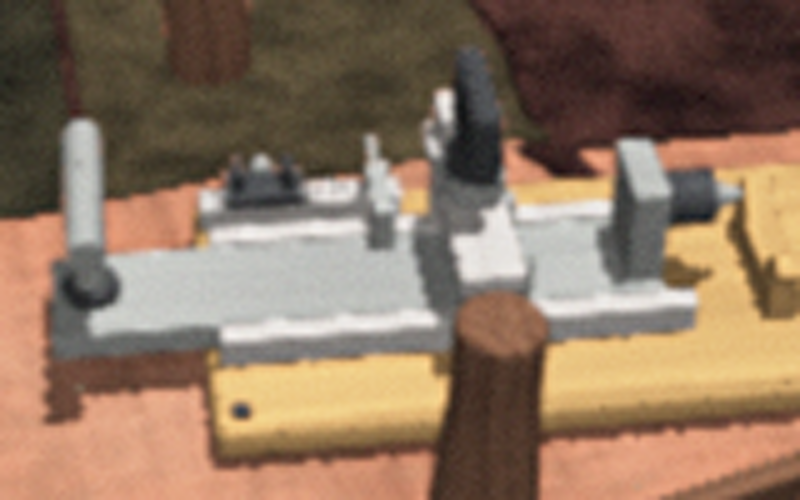

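In the crops the knob bar is at 0, across the slide. Top crop: bar ends (148,140) and (252,150), cross bar ends (74,474) and (235,494), marker saddle (42–78, 282–348). Side crop: prongs near (236,162) and (291,165), bar near end disc (92,285), far end about (83,137), knob top (470,55). Next I'll triangulate these.

```bash
cat > h.py <<'E'
from plant import ctrl,claw,eyes,ticket
import cv2,numpy as np
def ray(n,p):
    c=eyes.get_calibration(n);E=np.array(c["extrinsics"]);R,t=E[:3,:3],E[:3,3]
    K=np.array([[c["fx"],0,c["cx"]],[0,c["fy"],c["cy"]],[0,0,1]])
    q=cv2.undistortPoints(np.array([[p]],float),K,np.array(c["D"]))[0,0]
    d=R.T@np.r_[q,1]; return -R.T@t,d/np.linalg.norm(d)
def plane(n,p,z):
    o,d=ray(n,p); return o+d*(z-o[2])/d[2]
def tri(pt,ps):
    A=0;b=0;r=[ray("top",pt),ray("side",ps)]
    for o,d in r:
        M=np.eye(3)-np.outer(d,d);A=A+M;b=b+M@o
    x=np.linalg.solve(A,b); return x,[round(float(np.linalg.norm((np.eye(3)-np.outer(d,d))@(x-o))),1) for o,d in r]
def proj(n,P):
    c=eyes.get_calibration(n);E=np.array(c["extrinsics"])
    K=np.array([[c["fx"],0,c["cx"]],[0,c["fy"],c["cy"]],[0,0,1]])
    return cv2.projectPoints(np.array([P],float),cv2.Rodrigues(E[:3,:3])[0],E[:3,3],K,np.array(c["D"]))[0][0,0]
T=lambda U,V:(280+(U+.5)/4-.5,120+(V+.5)/4-.5)
S=lambda U,V:(250+(U+.5)/5-.5,170+(V+.5)/5-.5)
E
python3 - <<'E'
from h import *
np.set_printoptions(precision=1,suppress=True)
f=tri(T(76,475),S(83,137));n=tri(T(234,494),S(92,285));k=tri(T(200,136),S(470,56))
print("far",f,"near",n,"knobtop",k)
m=(f[0]+n[0])/2;d=f[0]-n[0];print("mid",m,"len",np.linalg.norm(d),"yaw from bar",np.degrees(np.arctan2(-d[0],d[1])))
kt=plane("top",T(200,136),116); mt=plane("top",T(155,484.5),78);v=kt-mt
print("plane knob",kt,"bar",mt,"dist",np.linalg.norm(v[:2]),"yaw",np.degrees(np.arctan2(v[1],v[0])))
# board edges
im=cv2.imread("pics/top0.png");h=cv2.cvtColor(im,cv2.COLOR_BGR2HSV)
mk=cv2.inRange(h,(17,90,120),(28,255,255));mk[:40]=0;mk[260:]=0;mk[:,:280]=0;mk[:,390:]=0
L=[];R=[]
for r in range(85,210):
    c=np.flatnonzero(mk[r]); 
    if len(c)>5: L.append(plane("top",(c[0]-.5,r),18));R.append(plane("top",(c[-1]+.5,r),18))
for e in(L,R):
    e=np.array(e);l=cv2.fitLine(e[:,:2].astype(np.float32),cv2.DIST_HUBER,0,.01,.01).ravel();l=l*np.sign(l[0]);print("edge",np.degrees(np.arctan2(l[1],l[0])),l)
for nm,p in(("pA",S(236,160)),("pB",S(291,163))): print(nm,plane("side",p,45))
print("saddle top",[plane("top",T(*p),35) for p in((62,284),(58,345))])
E
```

```text
far (array([512.5, 169.6,  79.4]), [0.5, 0.5]) near (array([502.9, 103.4,  65.6]), [0.1, 0.1]) knobtop (array([644.2, 116.7, 127.2]), [2.1, 2.1])
mid [507.7 136.5  72.5] len 68.32675122628457 yaw from bar -8.22180704896573
plane knob [648.2 116.1 116. ] bar [507.5 136.7  78. ] dist 142.19619816942327 yaw -8.355643197197743
edge -8.297908 [  1.   -0.1 696.  171.5]
edge -8.404925 [  1.   -0.1 675.6  49.7]
pA [573.1 185.   45. ]
pB [593.  177.6  45. ]
saddle top [array([596.4, 177. ,  35. ]), array([569.4, 179.1,  35. ])]
```

```bash
cat >> h.py <<'E'
yaw=np.radians(-8.35);ex=np.array([np.cos(yaw),np.sin(yaw),0]);ey=np.array([-np.sin(yaw),np.cos(yaw),0])
O=623.3*ex+209*ey
J=lambda x,y,z:O+x*ex+y*ey+np.array([0,0,z])
E
python3 - <<'E'
from h import *
np.set_printoptions(precision=1,suppress=True)
inv=lambda n,p:((p[0]-280+.5)*4-.5,(p[1]-120+.5)*4-.5) if n=="top" else ((p[0]-250+.5)*5-.5,(p[1]-170+.5)*5-.5)
for nm,P in dict(far=(-140,35,78),near=(-140,-35,78),knobtop=(0,0,116),knobL=(0,23,116),knobR=(0,-23,116),ptr=(-30,54,47.5),saddle=(-72,52,45),corner=(-100,-65,18),bridgeR=(-12,-46,79)).items():
    print(nm,J(*P),*[np.array(inv(n,proj(n,J(*P)))) for n in("top","side")])
for p in(S(236,160),S(291,163)): q=plane("side",p,45)-O; print(q@ex,q@ey)
q=[tri(T(66,s),S(*p))[0] for s,p in((288,(291,163)),(340,(236,160)))];print(q,[((a-O)@ex,(a-O)@ey) for a in q])
b=cv2.imread("pics/side0.png")[180:225,250:345];b=cv2.resize(b,None,fx=8,fy=8,interpolation=cv2.INTER_CUBIC);cv2.imwrite("pics/sd.png",b)
E
```

```text
far [513.6 171.2  78. ] [ 72.4 471.2] [ 84. 137.]
near [503.4 102.   78. ] [238.2 492.9] [ 91.7 259.8]
knobtop [647.  116.3 116. ] [199.6 138.8] [483.   80.8]
knobL [650.4 139.  116. ] [143.3 131.5] [471.8  43.4]
knobR [643.7  93.5 116. ] [255.8 146.2] [494.7 119.8]
ptr [625.2 174.1  47.5] [ 66.5 215.7] [374.5 149.8]
saddle [583.4 178.2  45. ] [ 58.4 311.7] [266.2 166.2]
corner [538.7  66.5  18. ] [311.7 411.8] [221.2 437.5]
bridgeR [628.5  72.5  79. ] [302.7 195.1] [467.4 248.8]
-83.09946720827801 57.29749293744469
-62.374432418633326 52.86191804761102
[array([592.9, 174.7,  47.3]), array([570.6, 174.5,  53.3])] [(np.float64(-62.06855401514191), np.float64(49.98376988488947)), (np.float64(-84.10762735988645), np.float64(46.53772642298118))]
```

View pics/sd.png

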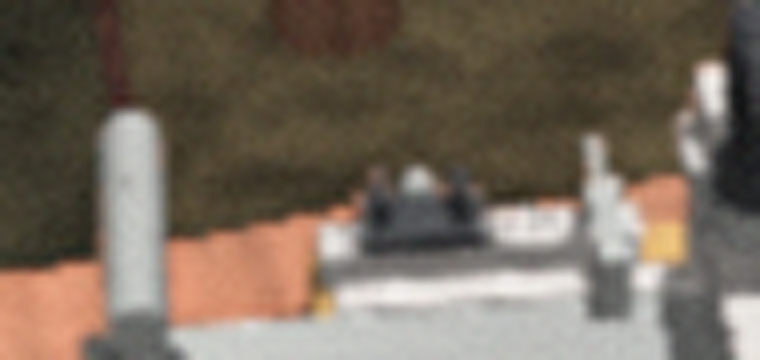

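The model fits both views. The "near disc" I picked was the post, not the bar's end. In this crop the prongs are at about (378,170) and (461,170), so the gap's middle is at column 419. The pointer is at about (595,140). That puts the travel at about 42 mm. Next comes the knob.

```bash
cat >> h.py <<'E'
from scipy.spatial.transform import Rotation as Ro
def down(th,s=1):  # closing line along jig x turned clockwise by th
    y=s*(ex*np.cos(th)-ey*np.sin(th)); z=np.array([0,0,-1.]); x=np.cross(y,z)
    q=Ro.from_matrix(np.c_[x,y,z]).as_quat(); return np.r_[q[3],q[:3]]
def st(*a):
    s=ctrl.sense(); print(*a,round(s["clock"],2),s["position"].round(1),"F",s["contact_force"].round(1),"M",s["wrist_torque"].round(2),"w",round(s["grip_width"],1),"g",round(s["grasp_force"],1),"j6",round(s["joint_pos"][5],3))
E
python3 - <<'E'
from h import *
best=None
for s in(1,-1):
    a=ctrl.solve_ik(J(0,0,112),down(0,s));b=ctrl.solve_ik(J(0,0,112),down(1.35,s));p=ctrl.solve_ik(J(-182,0,84),down(0,s))
    print(s,a,b,p)
    if a is not None and b is not None and p is not None and abs(b[5]-a[5])<1.5:
        m=max(abs(a[5]),abs(b[5]))
        if best is None or m<best[0]: best=(m,s)
s=best[1];print("s",s)
ctrl.move_ptp(J(0,0,200),down(0,s)); st("above")
claw.gripper_to(40,40)
ctrl.movel(J(0,0,112),rate=100); st("down")
claw.gripper_to(5,40); st("gripped")
cv2.imwrite("pics/k1.png",cv2.resize(cv2.hconcat([eyes.get_image("top")[100:240,270:400,::-1],eyes.get_image("side")[120:260,250:420,::-1]]),None,fx=2.6,fy=2.6))
E
```

```text
1 [ 2.37044838e-02  3.93597211e-01  1.71952070e+00 -4.44089210e-16
  1.02847475e+00  1.69439476e-01] [ 2.37044838e-02  3.93597211e-01  1.71952070e+00 -4.44089210e-16
  1.02847475e+00  1.51943948e+00] [ 8.84317757e-02  9.69493998e-02  2.14673734e+00 -4.44089210e-16
  8.97905918e-01  2.34166768e-01]
-1 None [ 2.37044838e-02  3.93597211e-01  1.71952070e+00 -4.44089210e-16
  1.02847475e+00 -1.62215318e+00] None
s 1
above 2.48 [646.9 117.3 200.1] F [-0.6 -0.  -0.2] M [-0.   -0.01  0.04] w 85.5 g 0.0 j6 0.169
down 4.03 [647.7 116.3 113. ] F [-0.   0.5 -0.1] M [-0.01 -0.04  0.02] w 40.2 g 0.0 j6 0.169
gripped 4.38 [646.4 116.5 113.2] F [-4.6 -0.1  5.1] M [-0.01  0.75 -0.26] w 11.3 g 41.2 j6 0.17
```

View pics/k1.png

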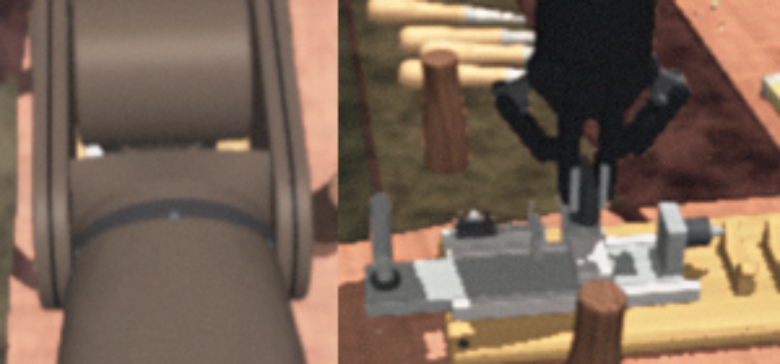

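The side view shows the pads closed on the knob bar at about (585,190). The width of 11.3 mm matches the 12 mm bar. Now I'll turn it.

Run:
```python
from h import *
q=np.array(ctrl.solve_ik(J(0,0,112),down(0)))
for th in(.35,.7,1.0,1.25,1.37):
    r=q.copy();r[5]+=th;ctrl.set_joints(r);st(th)
claw.gripper_to(30);st("open")
ctrl.movel(J(0,0,190),rate=150)
ctrl.move_ptp(J(-140,0,160),down(0));st("over bar")
cv2.imwrite("pics/k2.png",cv2.resize(cv2.hconcat([eyes.get_image("top")[100:260,270:400,::-1],eyes.get_image("side")[120:280,250:420,::-1]]),None,fx=2.6,fy=2.6))
```

```text
0.35 4.91 [646.4 116.3 113.2] F [-5.8 -0.3  5.3] M [0.05 0.74 0.09] w 11.3 g 41.2 j6 0.519
0.7 5.33 [646.6 116.3 113.2] F [-4.8 -0.5  4.8] M [-0.05  0.69 -0.02] w 11.6 g 41.2 j6 0.868
1.0 5.72 [646.8 116.2 113.2] F [-4.5 -1.3  4.9] M [-0.08  0.7  -0.12] w 11.0 g 41.3 j6 1.168
1.25 6.08 [646.8 116.2 113.1] F [-3.9 -0.7  5.9] M [-0.07  0.76 -0.16] w 11.1 g 41.2 j6 1.418
1.37 6.33 [646.7 116.3 113.2] F [-4.9 -1.4  5.6] M [-0.07  0.72  0.41] w 11.4 g 41.3 j6 1.535
open 6.64 [647.2 116.2 111.8] F [-0.2  1.   0.1] M [0.01 0.07 0.04] w 30.0 g 0.0 j6 1.539
over bar 8.51 [508.6 136.5 159.6] F [0.1 0.5 0.1] M [-0.02  0.03 -0.04] w 30.1 g 0.0 j6 0.216
```

View pics/k2.png

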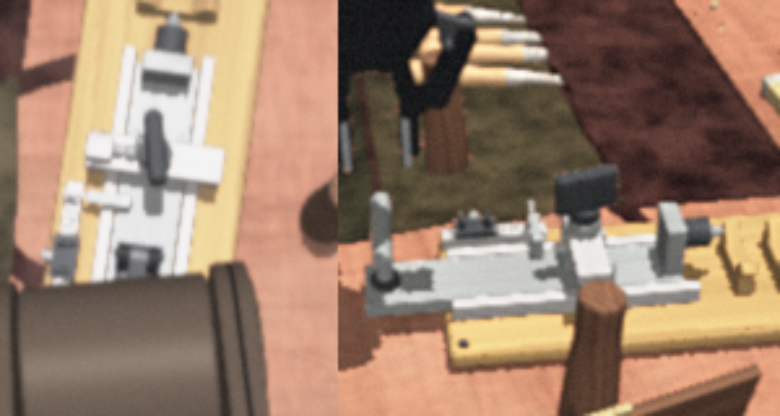

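The knob bar now lies nearly in line with the slide, at about (155,145) in the left half, so the lock is over. The slide is still home. Next I'll grip the bar and pull 38 mm, then look.

Run:
```python
from h import *
ctrl.movel(J(-140,0,84),rate=100);st("at bar")
claw.gripper_to(5,80);st("grip")
ctrl.movel(J(-178,0,84),rate=40);ctrl.pause(.3);st("pulled")
im=eyes.get_image("side")[:,:,::-1];cv2.imwrite("pics/s3full.png",im)
cv2.imwrite("pics/s3.png",cv2.resize(im[180:240,240:340],None,fx=8,fy=8,interpolation=cv2.INTER_CUBIC))
```

```text
at bar 9.52 [509.1 136.7  84.6] F [ 0.6  0.4 -0.1] M [-0.04 -0.06 -0.  ] w 30.1 g 0.0 j6 0.215
grip 9.82 [507.8 136.9  85.1] F [-4.7  0.8  5.5] M [ 0.05  0.89 -0.09] w 11.5 g 77.9 j6 0.216
pulled 11.22 [474.5 142.   85.2] F [ 8.8  0.2 -3.7] M [-0.07 -1.14 -0.13] w 11.6 g 77.9 j6 0.232
```

View pics/s3.png

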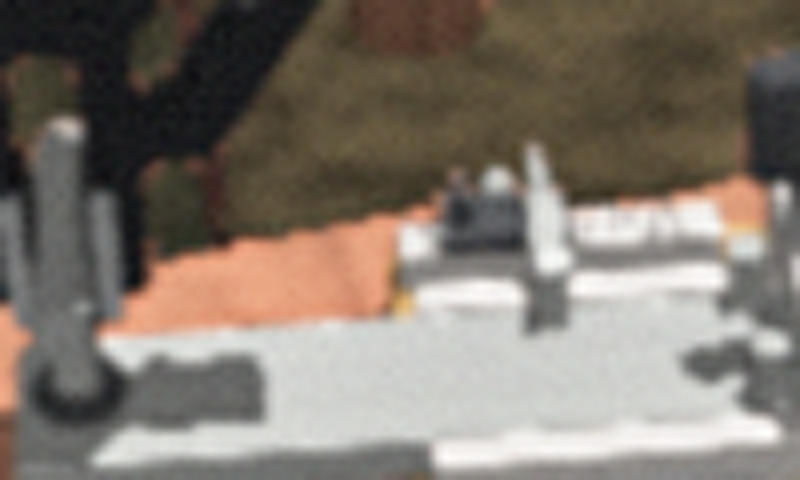

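The pointer tip is now at about (532,150) and the gap's middle at column 499, between the left prong (458) and the right prong, which the pointer hides. It still needs about 4 px, or 8 mm.

Run:
```python
from h import *
ctrl.movel(J(-186.3,0,84),rate=30);ctrl.pause(.4);st("pulled")
im=eyes.get_image("side")[:,:,::-1];t=eyes.get_image("top")[:,:,::-1]
a=cv2.resize(im[190:225,275:325],(750,525),interpolation=cv2.INTER_CUBIC)
cv2.imwrite("pics/s4.png",a);cv2.imwrite("pics/s4full.png",im);cv2.imwrite("pics/t4full.png",t)
```

```text
pulled 12.09 [466.7 143.2  85.2] F [ 9.2  0.8 -5.4] M [-0.05 -1.35 -0.08] w 11.9 g 78.0 j6 0.237
```

View pics/s4.png

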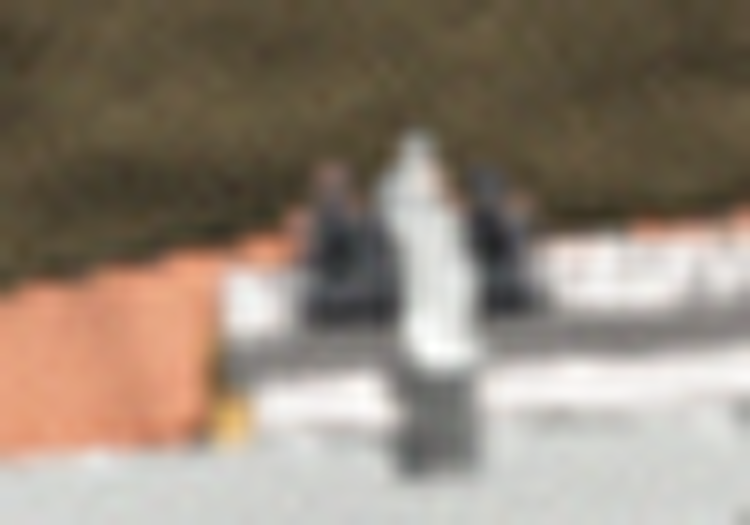

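The prongs are at columns 330 and 487, so the middle is at 408. The pointer tip at 417 stands between them, about 1 mm short of the middle. The marker hasn't moved: its prongs are still at image columns 297 and 307.5. I'll nudge the slide 1 mm, check it holds steady and hand in.

Run:
```python
from h import *
ctrl.movel(J(-187.3,0,84),rate=20);ctrl.pause(.4);st("a");A=eyes.get_image("side")[185:215,290:320].astype(float)
ctrl.pause(1);st("b");B=eyes.get_image("side")[185:215,290:320].astype(float)
print("shift px",cv2.phaseCorrelate(A.mean(2),B.mean(2)))
print(ticket.close_job())
```

```text
a 12.84 [465.7 143.4  85.2] F [ 9.7  0.7 -5.6] M [-0.01 -1.4  -0.12] w 11.4 g 78.1 j6 0.237
b 13.89 [465.7 143.4  85.2] F [10.1 -0.8 -5.3] M [ 0.01 -1.39 -0.03] w 11.1 g 78.1 j6 0.237
shift px ((-0.057688500293140876, 0.026134288716511023), 0.9690859365788116)
the job is handed in; nothing more can be done
None
```

The job is handed in at about 14 s: the lock knob is turned over to free, the slide is held steady by its bar with the pointer between the marker's prongs, the marker has not moved, and the stubs were not touched.

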